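Hang the parts basket on the sprung drip hook

TASK

Swing the folded bail of the steel parts basket up until it stands upright, leaving the basket standing where it is on the bench. Then carry the basket level by the red grip of its bail and hook the bail over both prongs of the sprung hook on the drip stand, easing it down until the hook bears its whole weight before you let go, so that the hook is neither overloaded nor bounces. Leave the basket hanging there at rest and leave the other things on the bench alone.

Things in the scene. Friction and masses are not known exactly. Their poses are not given: they have to be found in the camera images.
- basket: Open square basket of perforated steel, 110 x 110 mm, 70 mm high, brass rings fixed in it; 0.2 to 0.95 kg, which differs each time; slides easily. Origin: centre of its underside, z up. The bail (124 mm wide) turns on pivots outside its +y and -y walls, at x = 0, 60 mm above the underside.
- bail (a joint): Angle of the bail about its pivots, rad: 0 = folded level over the basket's -x side (towards the robot), 1.571 = upright, 2.7 = far stop. Starts between 0 and 0.3. The hinge is a little stiff (0.014 N m): the bail stays where it is left. Folded, its bar is 14 mm clear of the basket's wall, too tight for a finger; a fingertip can push it up from below and outside.
- bail_grip (a point): Middle of the bail's crown: a straight 6 mm steel bar, parallel to the basket's y axis, 72 mm from the pivots, straight for 98 mm, with a red sleeve 12 mm in diameter and 30 mm long about this point. With the bail upright it lies 132 mm above the basket's underside. This point's y axis runs along the bar.
- stand: Drip stand fixed to the bench: green foot 220 x 100 x 12 mm (x from -60 to +160 mm) and a 20 x 30 mm steel mast, 248 mm high, at x = +130 mm. Origin: on the bench straight below the seat of the hook. The hook's two prongs point along the stand's -x and meet a cross bar at x = +104 mm; between them there is room for fingers. The prongs must enter the bail tips first.
- hook_seat (a point): Where the middle of the bail's bar belongs: midway between the two prongs (8 mm round, at y = +30 and -30 mm), 7 mm above the centre line of their level seat. Moves with the hook; unloaded 240 mm above the bench. Axes as the stand's. The seat is 26 mm long in x, between upturned tips at x = -21 mm (tops 13 mm above this point) and a step at x = +24 mm (top 10 mm above).
- hook (a joint): How far the hook has sunk on its spring, m: 0 = unloaded, bottoms at 0.085. After the first 0.2 N it sinks 6.7 mm per newton (150 N/m); lightly damped. Past 75 mm (11 N) it is overloaded. Let go of a load before the hook carries it all, or while pressing it further down, and the hook bounces; keep it below 0.06 m/s while lowering, 0.04 m/s on letting go.
- brush: Bench brush with a wooden back, 190 x 55 x 48 mm; origin at the centre of its underside. Bystander.
- mallet: Hammer, 240 mm long, lying on the bench; origin at the underside. Bystander.
- flux_jar: Round jar, 60 mm in diameter, 75 mm high; origin under its centre. Bystander.
- file: Flat file with a wooden handle, about 195 mm long, 20 mm thick, lying; origin under its middle. Bystander.
- ring_dish: Small white dish, 64 mm in diameter, 22 mm high; origin under its centre. Bystander.
- ring_stick: Tapered aluminium ring mandrel, 250 mm long, up to 28 mm thick, lying; origin at the centre of its thick end. Bystander.
Mind the look-alikes: they are no part of the job. What is shaped like the basket but purple is not meant.

How it is judged:
On the way, in this order (a step that is already met when the one before it is completed fails the run):
1. the bail stands upright (within 0.25 rad) while the basket stands flat on the bench, within 40 mm of where it was (value of joint bail between 1.32 and 1.82 rad and height (world z) of basket below 0.005 m and angle between basket's own z axis and vertical below 0.08 rad and distance of basket from where it was at the start of the episode below 0.04 m), for 0.3 s.
2. the basket is lifted clear of the bench (height (world z) of basket above 0.03 m), for 0.2 s.
3. the bail is over the hook and has pushed it down by more than 6 mm while the fingers still hold the bail (value of joint hook above 0.006 m and contact force between the fingers and basket above 0.5 N and x of bail_grip in the frame of hook_seat between -0.016 and 0.016 m and y of bail_grip in the frame of hook_seat between -0.015 and 0.015 m and contact force between basket and stand above 0.8 N), for 0.1 s.
At the end, for the whole second after the job is handed in: The basket hangs by its bail from both prongs: the middle of the bail's bar within 16 mm along the prongs, 15 mm across and 6 mm in height of the hook's seat; the hook carries it, the basket is off the bench and the stand's foot, within 0.3 rad of level, and at rest (x of bail_grip in the frame of hook_seat between -0.016 and 0.016 m and y of bail_grip in the frame of hook_seat between -0.015 and 0.015 m and z of bail_grip in the frame of hook_seat between -0.006 and 0.006 m and height (world z) of basket above 0.02 m and angle between basket's own z axis and vertical below 0.3 rad and value of joint hook above 0.006 m and contact force between basket and stand above 1.2 N and linear speed of basket below 0.03 m/s and angular speed of basket below 0.4 rad/s); the robot touches nothing.
It fails at once if the hook was jolted: it moved faster than 60 mm/s (velocity of joint hook above 0.06 m/s or velocity of joint hook below -0.06 m/s).
It fails at once if the hook sprang up or dropped faster than 40 mm/s as the fingers let go of the bail (distance between the grasp point and bail_grip below 0.06 m and contact force between the fingers and basket below 0.05 N and (velocity of joint hook above 0.04 m/s or velocity of joint hook below -0.04 m/s)).
It fails at once if the hook was overloaded: pressed down more than 75 mm (value of joint hook above 0.075 m).
It fails at once if the basket tipped by more than 0.4 rad (angle between basket's own z axis and vertical above 0.4 rad).
It fails at once if a bystander was moved by more than 20 mm (distance of any of brush, mallet, flux_jar, file, ring_dish, ring_stick from where it was at the start of the episode above 0.02 m).
It also fails if it takes over 72 s, if anything falls off the work surface, if the arm or the gripper's body presses on something with over 40 N, if the wrist force passes 120 N, or if a joint passes its speed limit or range.

ROBOT

A 6-joint arm with a two-finger parallel gripper is mounted at the origin on the work surface. World frame = base frame: x ahead of the robot, y to its left, z up, the work surface at z = 0. Lengths are in m, angles in rad, forces in N, time in s.
With the tool pointing down it reaches from about 0.375 to 0.975 m from the base axis. Payload 3.8 kg.
Tool frame: the origin (TCP) lies midway between the tips of the shut fingers; the grasp point (between the pads) lies 19 mm behind it; z points along the fingers, y is the line along which they close (so a half turn about z gives the same grasp; the last joint's range is limited). The gripper opens to 85 mm and grips with 20 to 120 N. Pads are 22 mm wide; open, the fingers measure 114 mm over their backs; the gripper's body (76 mm by 85 mm) begins 54 mm behind the grasp point. The pads swing forward as they close: fully open they stand 13 mm farther back than shut.
Start: joints at [-1.293, 0.264, 1.604, -0, 1.274, -0.037], TCP at [0.209, -0.642, 0.231] pointing down, gripper open.
Joint ranges: [-2.63, 2.63], [-0.94, 2.18], [0.31, 2.57], [-1.31, 4.45], [0, 2.66], [-2.55, 2.55]. Speed limits (rad/s): [2.57, 2.57, 3.14, 3.14, 3.14, 3.14].

INTERFACE

Orientations are given as a rotation vector (axis times angle).
In Python, from workcell import read_state, vision, ticket gives the robot as it stands. The module is installed in compiled form; this text tells all that it offers.
- The arm moves only by the tool jog_arm, never from a script. Its arguments are lists of equal length, an entry for each row: "turn": the turn, a rotation vector about the tool's x, y, z in rad, a list of three; "delta_pos": the shift along the tool's x, y, z in m, a list of three; "gripper": the finger opening in m, from 0 to 0.0854. In form: {"turn": [[rx, ry, rz], ...], "delta_pos": [[dx, dy, dz], ...], "gripper": [gripper, ...]}. A call has 1 to 20 rows; each row shifts and turns the commanded pose from where the row before left it, along the tool's axes as they then stand; what a row does not reach is not made up. A row lasts 1/12 s, in which the tool goes at most 41.7 mm and 7.16 degrees, less where a joint would pass 70% of its speed; a pose out of reach is approached as far as the arm can. A call with a gripper value outside its range is refused whole. The fingers move at their own pace and stop on an object; "grip_force" is the grip in N (left out, the last holds). Time passes only in rows, so rows that do not move let the fingers close. It gives the time, the measured TCP pose, the force, the opening and the grip force at its end, in the units of the state.
- read_state(): the state, without advancing time (a new reading comes with each control period).
- vision.read_camera(name): name is "scene" or "top" or "wrist"; returns the picture (480x640x3 uint8, red, green, blue); there is no depth.
- vision.calibration(name): a dict with "vfov" (degrees; the focal length in pixels is half the picture's height over the tangent of half this angle, whatever the lens; pixels are square), "cx", "cy" (the principal point, pixels), "R" (3x3) and "t" (3): a world point X has camera coordinates R X + t; the wrist camera has in their place "mount" (4x4, takes a point from camera to tool coordinates, whose origin is the TCP and whose axes are the flange's). Camera axes: x right, y down, z forward; pixel columns grow to the right and rows downward; lengths in m; the calibration is good to about 2 mm. A picture is of the moment at which its call begins: read the wrist's pose just before it. calibration takes no time and is no camera call.
- ticket.finish_job(): hands the job in; it is judged then, once.
The state is a dict: "time": time; "q": joint angles; "joint_vel": joint speeds; "joint_torque": joint torques, N m; "tool_pos": TCP position; "tcp_rot": TCP orientation; "wrist_force": force on the tool from outside, world axes, zero at the start; "torque": the same for the moment, N m; "width": opening from 0.0 (shut) to 1.0 (fully open); "grip_force": force on a finger pad.
Only numpy, scipy, OpenCV 4.12 (cv2) and the standard library are available. Lean on these libraries where they do the work, as an engineer would, in place of code of your own. Each camera call takes 0.05 s, during which the arm holds its last target. There are 200 camera calls.

## Working session

There is one attempt and no reset: what is moved stays moved. The work goes in short steps, Python scripts to look and compute and a tool call to move; the robot and the scene stay as the last step left them, time stands still between calls to the robot, and variables do not carry over. Pictures are saved under pics/ and viewed, at most 13 in all, crops included, and the job is handed in when it is done.

Besides the shell and the picture viewer there is one more tool, called after ">>>" as name(argument=value, ...) on one line, values as JSON. jog_arm: Moves the arm, as the interface text tells. Its arguments: {"type":"object","properties":{"turn":{"type":"array","items":{"type":"array","items":{"type":"number"}}},"delta_pos":{"type":"array","items":{"type":"array","items":{"type":"number"}}},"gripper":{"type":"array","items":{"type":"number"}},"grip_force":{"type":"number"}},"required":["turn","delta_pos","gripper"]}

```bash
mkdir -p pics
cat > h.py <<'E'
import numpy as np,cv2
from scipy.spatial.transform import Rotation as Ro
from workcell import read_state,vision,ticket
def cal(n,st=None):
    c=vision.calibration(n); f=240/np.tan(np.radians(c["vfov"])/2)
    if n=="wrist":
        M=np.array(c["mount"]); Rt=Ro.from_rotvec(st["tcp_rot"]).as_matrix()
        A=Rt@M[:3,:3]; o=Rt@M[:3,3]+np.array(st["tool_pos"]); R=A.T; t=-R@o
    else: R=np.array(c["R"]); t=np.array(c["t"])
    return f,c["cx"],c["cy"],R,t
def ray(C,p):
    f,cx,cy,R,t=C; d=R.T@np.array([(p[0]-cx)/f,(p[1]-cy)/f,1]); return -R.T@t,d/np.linalg.norm(d)
def plane(C,p,z):
    o,d=ray(C,p); return o+d*(z-o[2])/d[2]
def tri(C1,p1,C2,p2):
    o,d=ray(C1,p1);q,e=ray(C2,p2)
    s=np.linalg.lstsq(np.c_[d,-e],q-o,rcond=None)[0]; a=o+d*s[0];b=q+e*s[1]; return (a+b)/2,np.linalg.norm(a-b)
def proj(C,X):
    f,cx,cy,R,t=C; x=R@np.array(X)+t; return np.array([cx+f*x[0]/x[2],cy+f*x[1]/x[2]])
def snap(n,fn):
    st=read_state(); im=vision.read_camera(n); cv2.imwrite("pics/"+fn,cv2.cvtColor(im,cv2.COLOR_RGB2BGR)); return im,cal(n,st)
E
python3 - <<'E'
from h import *
for n in("scene","top"):
    im,C=snap(n,n+"0.png"); print(n,C[0],C[1:3],-C[3].T@C[4]); print(C[3])
print({k:v for k,v in vision.calibration("wrist").items()})
print(read_state())
E
```

```text
scene 460.86123774633813 (314.6998626834695, 246.72374929589702) [1.12374717 0.3847617  1.2738449 ]
[[-0.5054959   0.86277232  0.00989011]
 [ 0.71635015  0.42604174 -0.55256755]
 [-0.48095359 -0.27223585 -0.83340944]]
top 599.1944481528566 (315.2135317512631, 237.5486810180553) [ 0.32352144 -0.00628244  1.58551669]
[[ 0.012182   -0.99991901 -0.00368301]
 [-0.9955574  -0.01178478 -0.0934162 ]
 [ 0.09336523  0.00480464 -0.99562033]]
{'vfov': 58.62969570828194, 'cx': 309.2578455781791, 'cy': 238.5918705418097, 'mount': array([[ 1.04144591e-03, -9.63132254e-01, -2.69026348e-01,
         6.75009766e-02],
       [ 9.99998819e-01,  6.99020023e-04,  1.36862411e-03,
         9.36629379e-04],
       [-1.13011122e-03, -2.69027456e-01,  9.63131845e-01,
        -1.43306062e-01],
       [ 0.00000000e+00,  0.00000000e+00,  0.00000000e+00,
         1.00000000e+00]])}
{'time': 0.1, 'q': array([-1.29291660e+00,  2.64657622e-01,  1.60523727e+00, -1.04064687e-05,
        1.27369829e+00, -3.69094509e-02]), 'joint_vel': array([ 9.97808497e-05,  1.58624911e-04, -3.69466106e-03,  1.87401491e-03,
        4.69776262e-04, -2.69639114e-03]), 'joint_torque': array([-9.09784649e-05, -5.16711223e+01, -3.68589449e+01, -1.38668844e-05,
        6.27628746e-03, -1.16496679e-05]), 'tool_pos': array([ 0.2087991 , -0.64120218,  0.23010022]), 'tcp_rot': array([-3.10079842e+00, -4.92124242e-01,  3.92963777e-04]), 'wrist_force': array([ 0.55875266,  0.86753837, -0.85856218]), 'torque': array([-0.02284392, -0.02263347, -0.01028759]), 'grip_force': 0.0, 'width': 0.9993268787591695}
```

View pics/scene0.png

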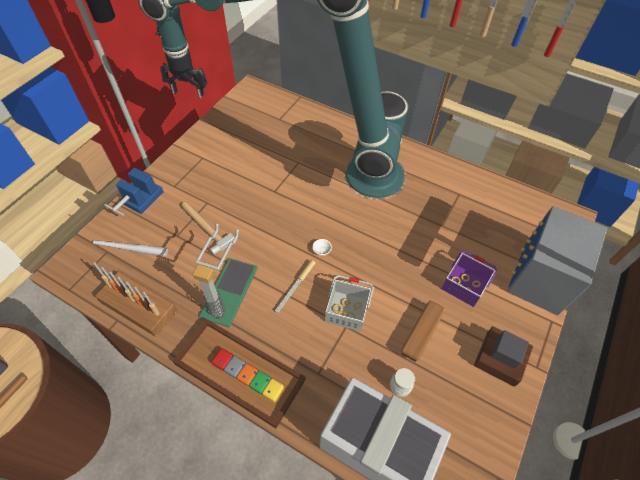

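View pics/top0.png

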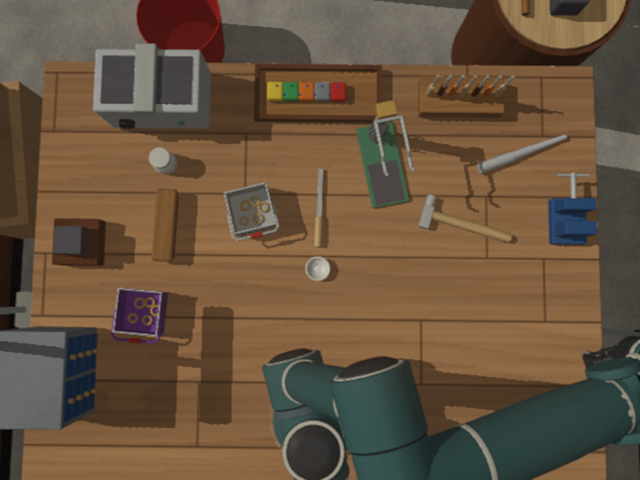

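Two basket shapes: grey steel at top (252,210) / scene (348,302), and purple at top (138,315) / scene (470,277). The grey one fits, since purple is excluded. The stand's green foot is at top (383,165), with its mast at the top-left end. Next I'll confirm with enlarged crops.

Run:
```python
import cv2,numpy as np
s=cv2.imread("pics/scene0.png");t=cv2.imread("pics/top0.png")
def c(im,x,y,w,h,k):return cv2.resize(im[y:y+h,x:x+w],(400,300),interpolation=cv2.INTER_CUBIC)
# 80x60 (x5) for basket; 120x90 / for stand 160x120(x2.5)
a=np.hstack([c(s,308,270,80,60,5),c(t,212,175,80,60,5)])
b=np.hstack([c(s,150,215,160,120,2.5),c(t,320,95,160,120,2.5)])
cv2.imwrite("pics/crop0.png",np.vstack([a,b]))
```

```text
(no output)
```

View pics/crop0.png

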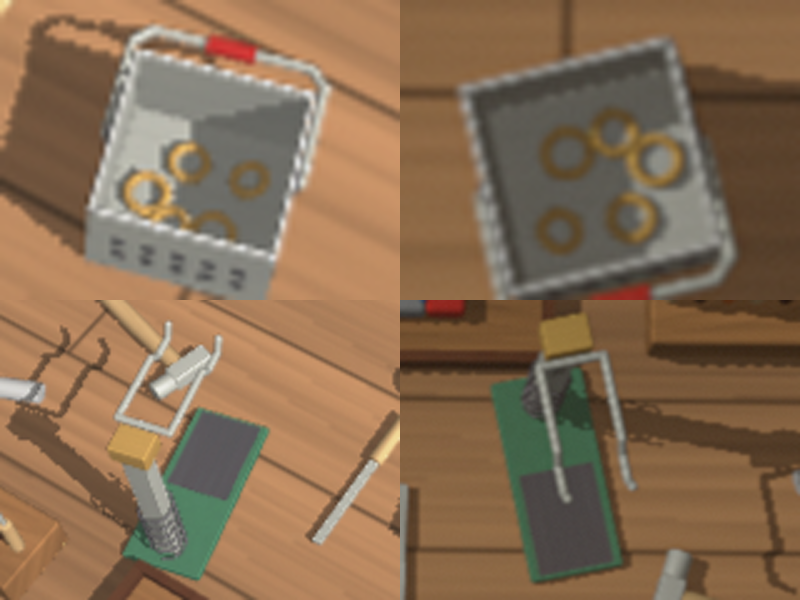

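Run:
```python
from h import *
np.set_printoptions(precision=4,suppress=True)
S=cal("scene");T=cal("top")
print("prongs")
for a,b in [((237.2,231),(386.8,174.2)),((217.2,225),(412,169.8)),((218.8,267.8),(376,121)),((197.2,261),(401.2,117))]: print(*tri(S,a,T,b))
print("foot");
for p in [(356.8,129),(392.8,121),(408.8,200.2),(373.2,207.8)]: print(plane(T,p,.012))
for p in [(231.2,257.8),(257.2,267),(230,325.8),(200,315.8)]: print(plane(S,p,.012))
print("rim")
for p in [(225,192.6),(266.4,183)]: print(plane(T,p,.07))
for p in [(334.6,281.6),(370.4,288.4),(362.4,321.4),(326,312)]: print(plane(S,p,.07))
c={}
for n in("scene","top"):
    im=cv2.imread(f"pics/{n}0.png"); h=cv2.cvtColor(im,cv2.COLOR_BGR2HSV)
    m=(((h[...,0]<6)|(h[...,0]>174))&(h[...,1]>170)&(h[...,2]>90)).astype(np.uint8)
    y0,x0=(270,308) if n=="scene" else (175,212)
    k=np.argwhere(m[y0:y0+65,x0:x0+80]); c[n]=k.mean(0)[::-1]+[x0,y0]; print(n,c[n],len(k))
print(tri(S,c["scene"],T,c["top"]))
```

```text
prongs
[ 0.5948 -0.1596  0.2463] 0.0015189289869103585
[ 0.6061 -0.2176  0.2465] 0.0005766353018634604
[ 0.7162 -0.1329  0.2483] 0.005509217490688043
[ 0.7273 -0.1921  0.2479] 0.001652413692156359
foot
[ 0.7648 -0.1067  0.012 ]
[ 0.7879 -0.2032  0.012 ]
[ 0.5735 -0.2456  0.012 ]
[ 0.552  -0.1513  0.012 ]
[ 0.5703 -0.2373  0.012 ]
[ 0.5562 -0.1458  0.012 ]
[ 0.764  -0.1006  0.012 ]
[ 0.7834 -0.1964  0.012 ]
rim
[0.5785 0.2334 0.07  ]
[0.6046 0.1278 0.07  ]
[0.5065 0.1058 0.07  ]
[0.4725 0.2081 0.07  ]
[0.579 0.236 0.07 ]
[0.6061 0.1328 0.07  ]
scene [353.8929 279.3929] 28
top [256.1628 234.6279] 43
(array([0.471 , 0.1516, 0.0709]), np.float64(0.0009600715583157535))
```

Crop: the grey basket has the red sleeve on the robot's side at scene (354,279) and top (256,234). The prongs' tips are at top (387,174) and (412,170), pointing at the robot. Estimates: basket (0.541, 0.171), yaw about 0.255, bail about 0.15 rad; stand (0.621, -0.184), yaw about 0.205.

>>> jog_arm(turn=[[0,0,0],[0,0,0],[0,0,0],[0,0,0],[0,0,0],[0,0,0],[0,0,0],[0,0,0],[0,0,0],[0,0,0],[0,0,0],[0,0,0],[0,0,0],[0,0,0],[0,0,0],[0,0,0],[0,0,0],[0,0,0],[0,0,0],[0,0,0]], delta_pos=[[0.0265,-0.03,0],[0.0265,-0.03,0],[0.0265,-0.03,0],[0.0265,-0.03,0],[0.0265,-0.03,0],[0.0265,-0.03,0],[0.0265,-0.03,0],[0.0265,-0.03,0],[0.0265,-0.03,0],[0.0265,-0.03,0],[0.0265,-0.03,0],[0.0265,-0.03,0],[0.016,-0.037,0],[0.016,-0.037,0],[0.016,-0.037,0],[0.016,-0.037,0],[0.016,-0.037,0],[0.016,-0.037,0],[0.016,-0.037,0],[0.016,-0.037,0]], gripper=[0,0,0,0,0,0,0,0,0,0,0,0,0,0,0,0,0,0,0,0])

```text
time: 1.77
tool_pos: [0.4293, 0.122, 0.2311]
tcp_rot: [3.103, 0.493, 0.0]
wrist_force: [0.6, 0.0, -0.8]
width: 0.0
grip_force: 0.0
```

>>> jog_arm(turn=[[0,0,-0.1165],[0,0,-0.1165],[0,0,-0.1165],[0,0,-0.1165],[0,0,-0.1165],[0,0,-0.1165],[0,0,-0.1165],[0,0,-0.1165],[0,0,-0.1165],[0,0,-0.1165],[0,0,-0.1165],[0,0,-0.1165],[0,0,-0.1165],[0,0,0],[0,0,0]], delta_pos=[[0,0,0],[0,0,0],[0,0,0],[0,0,0],[0,0,0],[0,0,0],[0,0,0],[0,0,0],[0,0,0],[0,0,0],[0,0,0],[0,0,0],[0,0,0],[0,0,0],[0,0,0]], gripper=[0,0,0,0,0,0,0,0,0,0,0,0,0,0,0])

```text
time: 3.02
tool_pos: [0.4297, 0.12, 0.2309]
tcp_rot: [-1.92, -2.486, 0.001]
wrist_force: [0.6, 0.7, 0.2]
width: 0.0
grip_force: 0.0
```

>>> jog_arm(turn=[[-0.12,0,0],[-0.12,0,0],[-0.12,0,0],[-0.12,0,0],[-0.12,0,0],[0,0,0]], delta_pos=[[0,0,0],[0,0,0],[0,0,0],[0,0,0],[0,0,0],[0,0,0]], gripper=[0,0,0,0,0,0])

```text
time: 3.52
tool_pos: [0.423, 0.1187, 0.2231]
tcp_rot: [1.654, 2.142, 0.656]
wrist_force: [-1.3, -0.5, -2.5]
width: -0.004
grip_force: 0.0
```

```bash
cat >> h.py <<'E'
def go(*pts):
    """tool-frame deltas (mm) through successive world points, from where the TCP is"""
    st=read_state(); R=Ro.from_rotvec(st["tcp_rot"]).as_matrix(); p=np.array(st["tool_pos"])
    print("at",p.round(4),"R",R.round(3).tolist(),"q",st["q"].round(2),"F",st["wrist_force"].round(2))
    for x in pts:
        print(np.round(x,4),"delta mm",(1000*R.T@(np.array(x)-p)).round(1)); p=np.array(x)
E
python3 - <<'E'
from h import *
go((.444,.145,.231),(.444,.145,.042))
E
```

```text
at [0.423  0.1187 0.2231] R [[-0.253, 0.803, 0.54], [0.967, 0.209, 0.143], [0.002, 0.559, -0.829]] q [ 0.18 -0.63  2.47  0.07  0.71 -0.11] F [-1.31 -0.55 -2.52]
[0.444 0.145 0.231] delta mm [20.1 26.8  8.5]
[0.444 0.145 0.042] delta mm [  -0.5 -105.6  156.8]
```

>>> jog_arm(turn=[[0,0,0],[0,0,0],[0,0,0],[0,0,0],[0,0,0],[0,0,0],[0,0,0],[0,0,0],[0,0,0],[0,0,0]], delta_pos=[[0.01,0.0135,0.004],[0.01,0.0135,0.004],[0,-0.0176,0.026],[0,-0.0176,0.026],[0,-0.0176,0.026],[0,-0.0176,0.026],[0,0,0],[0,0,0],[0,0,0],[0,0,0]], gripper=[0,0,0,0,0,0,0,0,0,0])

```text
time: 4.35
tool_pos: [0.4541, 0.1471, 0.1179]
tcp_rot: [1.645, 2.135, 0.666]
wrist_force: [0.3, -0.6, 0.4]
width: -0.0
grip_force: 0.0
```

Run:
```python
from h import *
go((.444,.145,.1),(.444,.145,.042))
```

```text
at [0.4541 0.1471 0.1179] R [[-0.255, 0.796, 0.55], [0.967, 0.21, 0.145], [0.0, 0.568, -0.823]] q [ 0.26 -0.37  2.55 -0.01  0.36  0.01] F [ 0.3  -0.62  0.44]
[0.444 0.145 0.1  ] delta mm [  0.5 -18.6   8.9]
[0.444 0.145 0.042] delta mm [ -0.  -33.   47.7]
```

>>> jog_arm(turn=[[0.1,0,0],[0.1,0,0],[0,0,0],[0,0,0],[0,0,0]], delta_pos=[[0,0,0],[0,0,0],[0,-0.008,0.004],[0,0,0],[0,0,0]], gripper=[0,0,0,0,0])

```text
time: 4.77
tool_pos: [0.4452, 0.1447, 0.1075]
tcp_rot: [1.746, 2.267, 0.461]
wrist_force: [0.4, -0.7, 0.0]
width: -0.004
grip_force: 0.0
```

Run:
```python
from h import *
go((.444,.145,.11),(.444,.145,.045))
```

```text
at [0.4452 0.1447 0.1075] R [[-0.255, 0.89, 0.378], [0.967, 0.235, 0.1], [0.0, 0.391, -0.921]] q [ 0.26 -0.27  2.43 -0.    0.58  0.01] F [ 0.4  -0.67  0.03]
[0.444 0.145 0.11 ] delta mm [ 0.6 -0.1 -2.7]
[0.444 0.145 0.045] delta mm [ -0.  -25.4  59.8]
```

>>> jog_arm(turn=[[0,0,0],[0,0,0],[0,0,0],[0,0,0],[0,0,0]], delta_pos=[[0,-0.0085,0.015],[0,-0.0083,0.0155],[0,-0.0043,0.015],[0,-0.0043,0.0125],[0,0,0]], gripper=[0,0,0,0,0])

```text
time: 5.18
tool_pos: [0.4411, 0.1436, 0.0408]
tcp_rot: [1.749, 2.271, 0.454]
wrist_force: [-0.5, 0.2, -0.4]
width: 0.001
grip_force: 0.0
```

Run:
```python
from h import *
im,C=snap("scene","s1.png"); im2,C2=snap("wrist","w1.png")
a=cv2.resize(cv2.imread("pics/s1.png")[240:340,290:410],(480,400),interpolation=2); b=cv2.resize(cv2.imread("pics/w1.png"),(320,240))
o=np.zeros((400,800,3),np.uint8); o[:,:480]=a; o[:240,480:]=b; cv2.imwrite("pics/v1.png",o)
go((.444,.145,.045))
```

```text
at [0.4435 0.1443 0.0435] R [[-0.256, 0.891, 0.375], [0.967, 0.236, 0.099], [0.0, 0.388, -0.922]] q [ 0.26 -0.15  2.49 -0.    0.4   0.01] F [-0.73 -0.31  0.42]
[0.444 0.145 0.045] delta mm [ 0.5  1.2 -1.1]
```

View pics/v1.png

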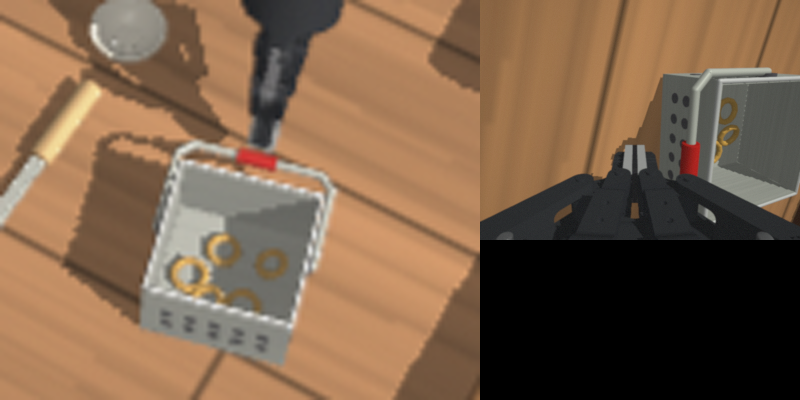

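The picture shows the fingertip just outside and below the sleeve (crop (263,145), sleeve (257,158)), with nothing touched. Next I'll push the bail up along its arc.

>>> jog_arm(turn=[[0,0,0],[0,0,0],[0,0,0],[0,0,0],[0,0,0],[0,0,0],[0,0,0],[0,0,0],[0,0,0],[0,0,0],[0,0,0],[0,0,0],[0,0,0],[0,0,0],[0,0,0]], delta_pos=[[0,0.0056,-0.001],[0,0.0056,-0.001],[0,0.0056,-0.001],[0,0.0056,-0.001],[0,0.003,-0.0045],[0,0.0033,-0.0042],[0,0.0036,-0.004],[0,0.0039,-0.0037],[0,0.0041,-0.0034],[0,0.0044,-0.0031],[0,0.0046,-0.0027],[0,0.0048,-0.0024],[0,0.005,-0.002],[0,0.0051,-0.0017],[0,0,0]], gripper=[0,0,0,0,0,0,0,0,0,0,0,0,0,0,0])

```text
time: 6.53
tool_pos: [0.4914, 0.157, 0.1047]
tcp_rot: [1.743, 2.264, 0.465]
wrist_force: [0.3, 0.3, 0.3]
width: 0.002
grip_force: 0.0
```

Run:
```python
from h import *
im,C=snap("scene","s2.png"); im2,C2=snap("wrist","w2.png")
a=cv2.resize(cv2.imread("pics/s2.png")[240:340,290:410],(480,400),interpolation=2); b=cv2.resize(cv2.imread("pics/w2.png"),(320,240))
o=np.zeros((400,800,3),np.uint8); o[:,:480]=a; o[:240,480:]=b; cv2.imwrite("pics/v2.png",o)
go()
```

```text
at [0.4899 0.1566 0.1031] R [[-0.256, 0.89, 0.379], [0.967, 0.235, 0.1], [0.0, 0.392, -0.92]] q [ 0.26 -0.16  2.36 -0.    0.54  0.01] F [ 0.38  0.3  -0.2 ]
```

View pics/v2.png

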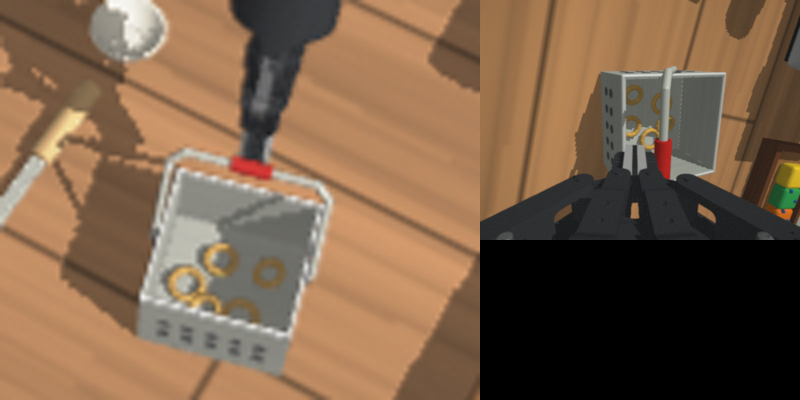

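The bail is rising on the finger (sleeve at crop (252,168)). The basket has barely moved. I'll continue the arc.

>>> jog_arm(turn=[[0,0,0],[0,0,0],[0,0,0],[0,0,0],[0,0,0],[0,0,0],[0,0,0],[0,0,0],[0,0,0],[0,0,0]], delta_pos=[[0,0.0052,-0.0013],[0,0.0053,-0.0009],[0,0.0053,-0.0005],[0,0.0054,0],[0,0.0053,0.0003],[0,0.0053,0.0007],[0,0.0052,0.0011],[0,0.005,0.0015],[0,0,0],[0,0,0]], gripper=[0,0,0,0,0,0,0,0,0,0])

```text
time: 7.47
tool_pos: [0.5267, 0.1663, 0.1175]
tcp_rot: [1.746, 2.268, 0.459]
wrist_force: [-0.3, 0.5, 0.3]
width: -0.0
grip_force: 0.0
```

```bash
cat >> h.py <<'E'
def red(im,box):
    h=cv2.cvtColor(im,cv2.COLOR_RGB2HSV); m=((h[...,0]<6)|(h[...,0]>174))&(h[...,1]>170)&(h[...,2]>90)
    x0,y0,x1,y1=box; k=np.argwhere(m[y0:y1,x0:x1]); return k.mean(0)[::-1]+[x0,y0],len(k)
E
python3 - <<'E'
from h import *
im,C=snap("scene","s3.png"); im2,C2=snap("wrist","w3.png"); im3,C3=snap("top","t3.png")
a=cv2.resize(cv2.imread("pics/s3.png")[250:325,310:400],(480,400),interpolation=2); b=cv2.resize(cv2.imread("pics/w3.png"),(320,240))
o=np.zeros((400,800,3),np.uint8); o[:,:480]=a; o[:240,480:]=b; o[240:,480:]=cv2.resize(cv2.imread("pics/t3.png")[170:250,190:350],(320,160));cv2.imwrite("pics/v3.png",o)
go()
s=red(im,(300,250,400,330));t=red(im3,(210,170,300,250));print(s,t,tri(C,s[0],C3,t[0]))
E
```

```text
at [0.526  0.1661 0.1173] R [[-0.256, 0.891, 0.376], [0.967, 0.236, 0.099], [-0.0, 0.389, -0.921]] q [ 0.26 -0.09  2.27 -0.    0.56  0.  ] F [-0.01  0.03  0.39]
(array([349.83870968, 290.67741935]), 31) (array([250.6, 201.8]), 5) (array([0.54378974, 0.1655323 , 0.13088938]), np.float64(0.011451974126679216))
```

View pics/v3.png

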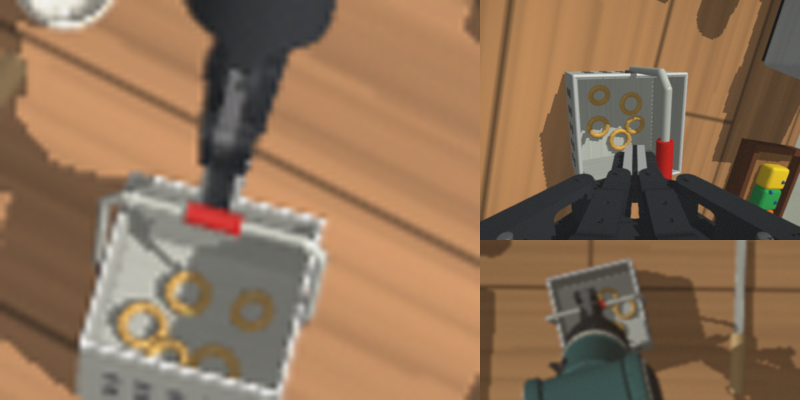

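The sleeve is at scene (350,291), above the basket's interior, and the basket has slid a few mm. Next I'll compute the bail angle.

Run:
```python
from h import *
S=cal("scene");T=cal("top")
A=[plane(S,p,.07) for p in [(334.4,283.8),(370.9,290.9),(325.9,314.7)]]; print(np.round(A,4)); print("ctr",(A[1]+A[2])/2)
for p in [(224,190),(265,181)]: print("top rim",plane(T,p,.07))
for z in(.12,.125,.13,.132): print(z,plane(S,(349.84,290.7),z), "bail ends top",plane(T,(225,209),z)[:2],plane(T,(272.5,197.5),z)[:2])
```

```text
[[0.5133 0.1089 0.07  ]
 [0.4792 0.2131 0.07  ]
 [0.6136 0.1368 0.07  ]]
ctr [0.5464156 0.1749549 0.07     ]
top rim [0.58516834 0.23609427 0.07      ]
top rim [0.60972662 0.13153844 0.07      ]
0.12 [0.53581202 0.16869265 0.12      ] bail ends top [0.52910574 0.22437385] [0.55915859 0.10761384]
0.125 [0.53835974 0.16962895 0.125     ] bail ends top [0.52840433 0.2235869 ] [0.55835465 0.10722525]
0.13 [0.54090746 0.17056525 0.13      ] bail ends top [0.52770293 0.22279996] [0.55755071 0.10683666]
0.132 [0.54192655 0.17093977 0.132     ] bail ends top [0.52742237 0.22248518] [0.55722914 0.10668123]
```

The bail is about 1.49 rad, within tolerance, and the basket moved about 6 mm. Next: retreat, straighten the tool, then open above the sleeve.

>>> jog_arm(turn=[[0,0,0],[0,0,0],[0,0,0],[0,0,0],[0.1,0,0],[0.1,0,0],[0.1,0,0],[0.1,0,0],[0,0,0],[0,0,0]], delta_pos=[[0,-0.01,0],[0,-0.01,-0.01],[0,0,-0.03],[0,0,-0.03],[0,0,0],[0,0,0],[0,0,0],[0,0,0],[0,0,0],[0,0,0]], gripper=[0,0,0,0,0.07,0.07,0.07,0.07,0.07,0.07])

```text
time: 8.45
tool_pos: [0.4824, 0.1546, 0.1734]
tcp_rot: [-1.916, -2.489, 0.001]
wrist_force: [-0.3, -0.5, 0.4]
width: 0.819
grip_force: 0.0
```

Run:
```python
from h import *
im,C=snap("scene","s4.png"); im2,C2=snap("wrist","w4.png"); im3,C3=snap("top","t4.png")
go((.542,.1705,.17),(.542,.1705,.113))
s=red(im,(300,250,400,330));w=red(im2,(0,0,640,480));print(s,w,tri(C,s[0],C2,w[0]))
t=red(im3,(210,170,300,250));print(t)
for z in(.13,.132): print(plane(C,s[0],z),plane(C2,w[0],z),plane(C3,t[0],z))
```

```text
at [0.4807 0.1542 0.1736] R [[-0.256, 0.967, -0.0], [0.967, 0.256, -0.0], [0.0, -0.0, -1.0]] q [ 0.26 -0.01  2.03  0.    1.13  0.  ] F [ 0.02 -0.19  0.08]
[0.542  0.1705 0.17  ] delta mm [ 0.1 63.4  3.6]
[0.542  0.1705 0.113 ] delta mm [-0.  0. 57.]
(array([349.9       , 290.76666667]), 30) (array([447.36363636, 272.9055673 ]), 1419) (array([0.54218419, 0.17049889, 0.13261642]), np.float64(0.0015787644074674834))
(array([nan, nan]), 0)
[0.54100808 0.17080899 0.13      ] [0.54330489 0.16898333 0.13      ] [nan nan nan]
[0.54202699 0.17118308 0.132     ] [0.54245494 0.1695197  0.132     ] [nan nan nan]h.py:30: RuntimeWarning: Mean of empty slice.
  x0,y0,x1,y1=box; k=np.argwhere(m[y0:y1,x0:x1]); return k.mean(0)[::-1]+[x0,y0],len(k)
  ret = um.true_divide(
```

>>> jog_arm(turn=[[0,0,0],[0,0,0],[0,0,0],[0,0,0],[0,0,0],[0,0,0],[0,0,0],[0,0,0],[0,0,0],[0,0,0],[0,0,0],[0,0,0],[0,0,0],[0,0,0],[0,0,0],[0,0,0]], delta_pos=[[0,0.021,0],[0,0.021,0],[0,0.0212,0],[0,0,0],[0,0,0.02],[0,0,0.02],[0,0,0.014],[0,0,0.006],[0,0,0],[0,0,0],[0,0,0],[0,0,0],[0,0,0],[0,0,0],[0,0,0],[0,0,0]], gripper=[0.07,0.07,0.07,0.07,0.07,0.07,0.07,0.07,0.04,0.025,0.015,0.01,0.005,0.0,0.0,0.0], grip_force=40)

```text
time: 9.93
tool_pos: [0.5443, 0.171, 0.1158]
tcp_rot: [1.916, 2.488, 0.003]
wrist_force: [-1.6, -0.9, 6.1]
width: 0.124
grip_force: 39.3
```

Run:
```python
from h import *
go(); st=read_state(); print(st["width"]*85,st["grip_force"],st["torque"])
```

```text
at [0.5443 0.171  0.1158] R [[-0.256, 0.967, 0.002], [0.967, 0.256, 0.001], [0.0, 0.002, -1.0]] q [0.26 0.17 1.95 0.   1.03 0.  ] F [-1.57 -0.88  6.1 ]
10.535896213797166 39.25880670547485 [-0.03827525  0.19336972 -0.05111644]
```

>>> jog_arm(turn=[[0,0,0],[0,0,0],[0,0,0],[0,0,0],[0,0,0],[0,0,0],[0,0,0],[0,0,0],[0,0,0],[0,0,0],[0,0,0],[0,0,0],[0,0,0],[0,0,0],[0,0,0],[0,0,0],[0,0,0],[0,0,0],[0,0,0],[0,0,0]], delta_pos=[[0,0,-0.003],[0,0,-0.005],[0,0,-0.008],[0,0,-0.01],[0,0,-0.01],[0,0,-0.01],[0,0,-0.01],[0,0,-0.01],[0,0,-0.01],[0,0,-0.01],[0,0,-0.01],[0,0,-0.01],[0,0,-0.01],[0,0,-0.01],[0,0,-0.008],[0,0,-0.005],[0,0,-0.002],[0,0,0],[0,0,0],[0,0,0]], gripper=[0,0,0,0,0,0,0,0,0,0,0,0,0,0,0,0,0,0,0,0])

```text
time: 11.6
tool_pos: [0.5428, 0.1705, 0.2544]
tcp_rot: [-1.916, -2.488, 0.002]
wrist_force: [0.4, -0.4, -8.3]
width: 0.128
grip_force: 39.1
```

Run:
```python
from h import *
im,C=snap("scene","s5.png"); im2,C2=snap("wrist","w5.png")
s=red(im,(300,200,420,330));w=red(im2,(0,0,640,480));print(s,w,tri(C,s[0],C2,w[0]))
a=cv2.resize(cv2.imread("pics/s5.png")[200:325,290:440],(480,400),interpolation=2); b=cv2.resize(cv2.imread("pics/w5.png"),(320,240))
o=np.zeros((400,800,3),np.uint8); o[:,:480]=a; o[:240,480:]=b; cv2.imwrite("pics/v5.png",o)
u=np.array([np.cos(.205),np.sin(.205)]);P=lambda d:np.r_[np.array([.621,-.184])+d*u, .269]
go((.49,-.03,read_state()["tool_pos"][2]),(*P(-.14)[:2],read_state()["tool_pos"][2]))
st=read_state();print(st["torque"],st["width"])
```

```text
(array([358.25, 266.5 ]), 4) (array([309.14188218, 334.72054598]), 2784) (array([0.54308335, 0.17995717, 0.2809501 ]), np.float64(0.010543055800444848))
at [0.5429 0.1706 0.2544] R [[-0.256, 0.967, -0.002], [0.967, 0.256, -0.0], [0.0, -0.002, -1.0]] q [0.26 0.05 1.81 0.   1.29 0.  ] F [-0.58  0.35 -8.31]
[ 0.49   -0.03    0.2544] delta mm [-180.4 -102.4    0.2]
[ 0.4839 -0.2125  0.2544] delta mm [-1.749e+02 -5.250e+01  1.000e-01]
[-0.03250318  0.02402241 -0.00656175] 0.12246414207017202
```

View pics/v5.png

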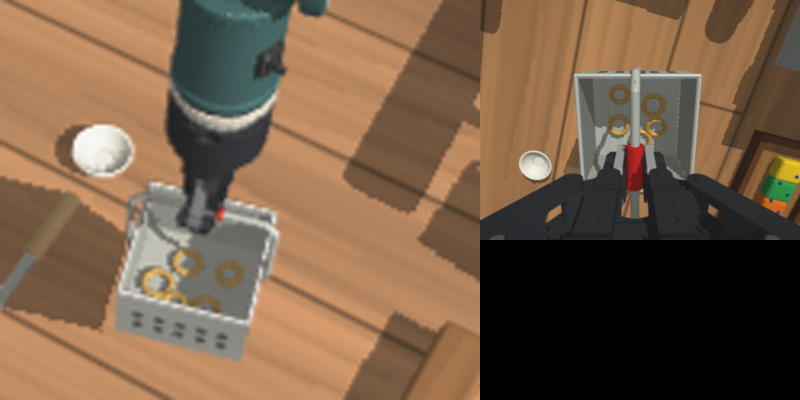

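The picture shows the basket hanging level in the grip (sleeve between the pads, wrist view). The load is about 8.3 N, so the hook should sink about 54 mm. Next I'll carry it to the point before the prongs.

>>> jog_arm(turn=[[0,0,0],[0,0,0],[0,0,0],[0,0,0],[0,0,0],[0,0,0],[0,0,0],[0,0,0],[0,0,0],[0,0,0],[0,0,0],[0,0,0],[0,0,0]], delta_pos=[[-0.0075,-0.0043,0],[-0.015,-0.0085,0],[-0.015,-0.0085,0],[-0.015,-0.0085,0],[-0.015,-0.0085,0],[-0.015,-0.0085,0],[-0.015,-0.0085,0],[-0.015,-0.0085,0],[-0.015,-0.0085,0],[-0.015,-0.0085,0],[-0.015,-0.0085,0],[-0.015,-0.0085,0],[-0.0075,-0.0043,0]], gripper=[0,0,0,0,0,0,0,0,0,0,0,0,0])

```text
time: 12.78
tool_pos: [0.4897, -0.0317, 0.2552]
tcp_rot: [1.918, 2.488, -0.003]
wrist_force: [-0.3, -1.5, -8.7]
width: 0.122
grip_force: 39.1
```

>>> jog_arm(turn=[[0,0,0],[0,0,0],[0,0,0],[0,0,0],[0,0,0],[0,0,0],[0,0,0],[0,0,0],[0,0,0],[0,0,0],[0,0,0],[0,0,0],[0,0,0],[0,0,0],[0,0,0.025],[0,0,0.025],[0,0,0],[0,0,0],[0,0,0],[0,0,0]], delta_pos=[[-0.0146,-0.0044,0],[-0.0146,-0.0044,0],[-0.0146,-0.0044,0],[-0.0146,-0.0044,0],[-0.0146,-0.0044,0],[-0.0146,-0.0044,0],[-0.0146,-0.0044,0],[-0.0146,-0.0044,0],[-0.0146,-0.0044,0],[-0.0146,-0.0044,0],[-0.0115,-0.0035,0],[-0.009,-0.0027,0],[-0.006,-0.0018,0],[-0.0029,-0.001,0],[0,0,0],[0,0,0],[0,0,0],[0,0,0],[0,0,0],[0,0,0]], gripper=[0,0,0,0,0,0,0,0,0,0,0,0,0,0,0,0,0,0,0,0])

```text
time: 14.45
tool_pos: [0.4843, -0.2123, 0.2553]
tcp_rot: [-1.977, -2.441, -0.0]
wrist_force: [0.1, 1.7, -8.3]
width: 0.122
grip_force: 39.1
```

Run:
```python
from h import *
for n in("scene","top","wrist"): im,C=snap(n,n+"6.png")
u=np.array([np.cos(.205),np.sin(.205)]);z=read_state()["tool_pos"][2];p=np.r_[np.array([.621,-.184])-.14*u,z]
go(p,np.r_[.621,-.184,z]); print(read_state()["torque"])
s=cv2.resize(cv2.imread("pics/scene6.png")[180:300,150:310],(400,300),interpolation=2)
t=cv2.resize(cv2.imread("pics/top6.png")[95:245,300:500],(400,300),interpolation=2)
w=cv2.imread("pics/wrist6.png"); cv2.imwrite("pics/v6.png",np.vstack([np.hstack([s,t]),np.hstack([cv2.resize(w,(400,300)),np.zeros((300,400,3),np.uint8)])]))
```

```text
at [ 0.4843 -0.2124  0.2553] R [[-0.207, 0.978, 0.0], [0.978, 0.207, 0.0], [-0.0, 0.0, -1.0]] q [-0.46 -0.03  1.88  0.    1.29 -0.67] F [-0.26 -0.43 -8.64]
[ 0.4839 -0.2125  0.2553] delta mm [-0.  -0.4 -0. ]
[ 0.621  -0.184   0.2553] delta mm [ -0.5 140.    0. ]
[ 0.02879693  0.06189579 -0.01689147]
```

View pics/v6.png

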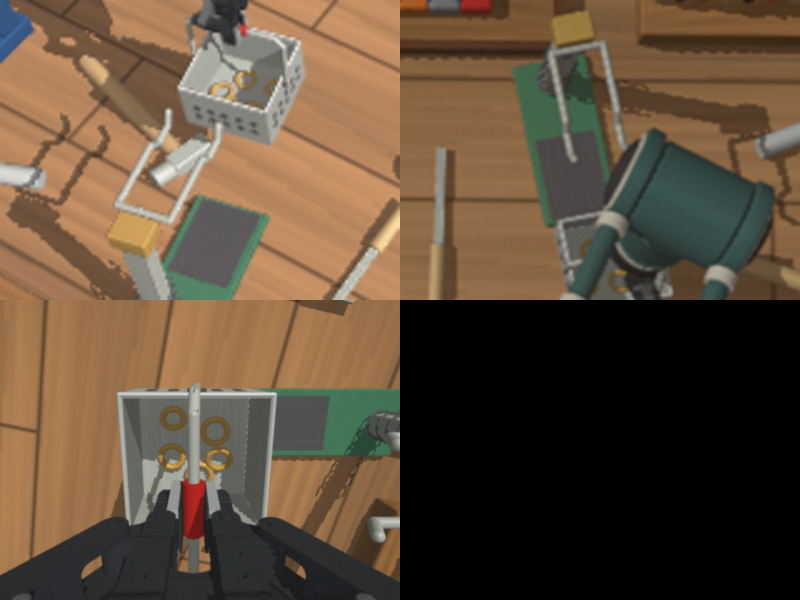

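The wrist view shows the basket short of the prongs, with the -y prong's upturned tip at about (605,368). I'll check its position from that and the top view's +y tip at crop (572,158).

Run:
```python
from h import *
im=cv2.imread("pics/wrist6.png"); cv2.imwrite("pics/v7.png",np.hstack([cv2.resize(im[120:440,480:640],(400,800))[:600],cv2.resize(cv2.imread("pics/top6.png")[105:225,365:445],(400,600),interpolation=2)]))
C=cal("wrist",read_state())
u=np.array([np.cos(.205),np.sin(.205)]);v=np.array([-u[1],u[0]])
def st(p): d=p[:2]-np.array([.621,-.184]); return (d@u,d@v)
print(st(plane(C,(605,368),.25)),st(plane(cal("top"),(300+172/2,95+158/2),.25)))
print([proj(C,np.r_[np.array([.621,-.184])-.021*u+s*.03*v,.253]).round(0) for s in(1,-1)])
```

```text
(np.float64(-0.023172476453245737), np.float64(-0.02704088472895669)) (np.float64(-0.020267924937339848), np.float64(0.030710066293090588))
[array([648., 230.]), array([614., 379.])]
```

View pics/v7.png

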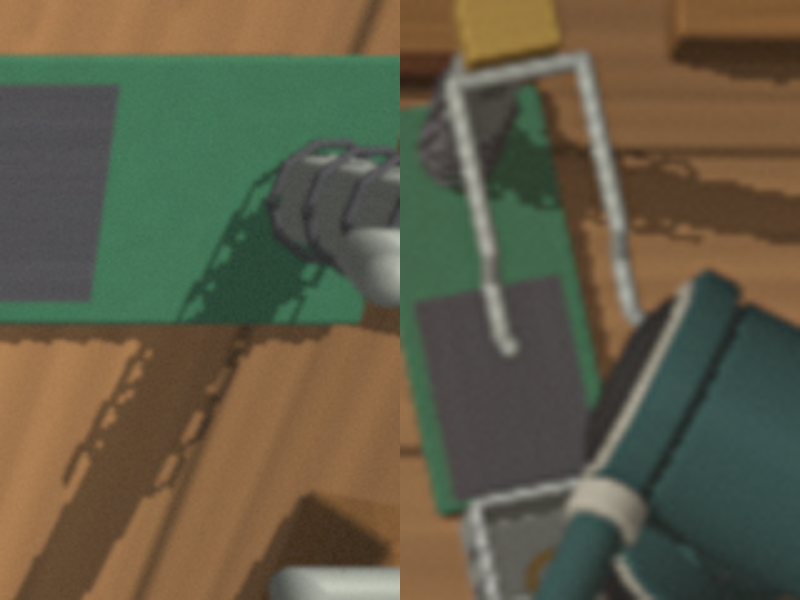

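Both tips agree with the estimate to within about 3 mm. Next I'll move forward over the prongs at the present height.

>>> jog_arm(turn=[[0,0,0],[0,0,0],[0,0,0],[0,0,0],[0,0,0],[0,0,0],[0,0,0],[0,0,0],[0,0,0],[0,0,0],[0,0,0],[0,0,0],[0,0,0],[0,0,0],[0,0,0],[0,0,0],[0,0,0],[0,0,0],[0,0,0],[0,0,0]], delta_pos=[[0,0.004,0],[0,0.008,0],[0.001,0.01,0],[0,0.01,0],[0,0.01,0],[0,0.01,0],[0,0.01,0],[0,0.01,0],[0,0.01,0],[0,0.01,0],[0,0.01,0],[0,0.01,0],[0,0.01,0],[0,0.007,0],[0,0.005,0],[0,0.003,0],[0,0.001,0],[0,0,0],[0,0,0],[0,0,0]], gripper=[0,0,0,0,0,0,0,0,0,0,0,0,0,0,0,0,0,0,0,0])

```text
time: 16.27
tool_pos: [0.6186, -0.1831, 0.2553]
tcp_rot: [-1.978, -2.44, 0.0]
wrist_force: [-0.4, -0.4, -8.4]
width: 0.121
grip_force: 39.1
```

Run:
```python
from h import *
for n in("scene","top","wrist"): im,C=snap(n,n+"8.png")
go((.621,-.184,.2553))
s=cv2.resize(cv2.imread("pics/scene8.png")[190:310,160:280],(400,400),interpolation=2)
w=cv2.resize(cv2.imread("pics/wrist8.png")[100:420,200:520],(400,400)); cv2.imwrite("pics/v8.png",np.hstack([s,w]))
```

```text
at [ 0.6188 -0.1831  0.2554] R [[-0.207, 0.978, -0.0], [0.978, 0.207, -0.0], [-0.0, -0.0, -1.0]] q [-0.33  0.19  1.64 -0.    1.3  -0.53] F [-0.02  0.07 -8.93]
[ 0.621  -0.184   0.2553] delta mm [-1.3  2.   0.1]
```

View pics/v8.png

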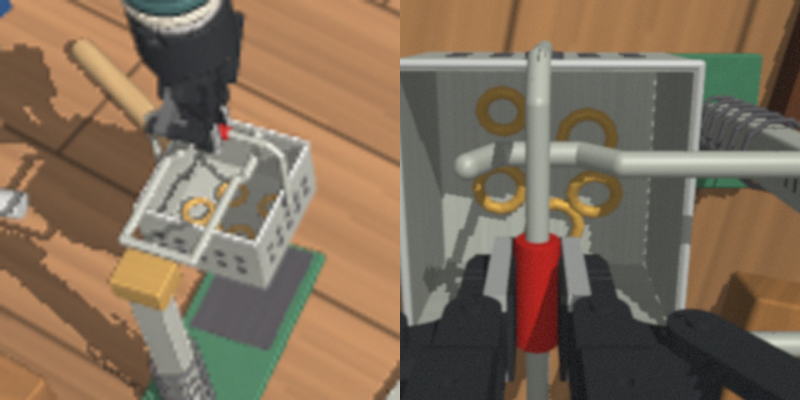

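The picture shows the bar over the middle of the level seat, between tip and step, with the +y prong inside the bail. Next I'll lower it until contact.

>>> jog_arm(turn=[[0,0,0],[0,0,0],[0,0,0],[0,0,0],[0,0,0],[0,0,0],[0,0,0],[0,0,0],[0,0,0],[0,0,0],[0,0,0],[0,0,0],[0,0,0],[0,0,0],[0,0,0],[0,0,0],[0,0,0],[0,0,0],[0,0,0],[0,0,0]], delta_pos=[[0,0,0.002],[0,0,0.004],[0,0,0.004],[0,0,0.004],[0,0,0.004],[0,0,0.002],[0,0,0.0015],[0,0,0.0015],[0,0,0.0015],[0,0,0.0015],[0,0,0.0015],[0,0,0.0015],[0,0,0.0015],[0,0,0.0015],[0,0,0.0015],[0,0,0.0015],[0,0,0.0015],[0,0,0.0015],[0,0,0.0015],[0,0,0.0015]], gripper=[0,0,0,0,0,0,0,0,0,0,0,0,0,0,0,0,0,0,0,0])

```text
time: 18.08
tool_pos: [0.6192, -0.183, 0.2144]
tcp_rot: [1.978, 2.44, 0.0]
wrist_force: [-0.8, 0.1, -5.9]
width: 0.12
grip_force: 39.2
```

>>> jog_arm(turn=[[0,0,0],[0,0,0],[0,0,0],[0,0,0],[0,0,0],[0,0,0],[0,0,0],[0,0,0],[0,0,0],[0,0,0]], delta_pos=[[0,0,0.0015],[0,0,0.0015],[0,0,0.0015],[0,0,0.0015],[0,0,0.0015],[0,0,0.0015],[0,0,0.0015],[0,0,0.0015],[0,0,0.0015],[0,0,0.0015]], gripper=[0,0,0,0,0,0,0,0,0,0])

```text
time: 18.92
tool_pos: [0.6192, -0.183, 0.1994]
tcp_rot: [1.978, 2.44, 0.0]
wrist_force: [-0.2, 1.0, -5.8]
width: 0.122
grip_force: 39.4
```

```bash
cat >> h.py <<'E'
def favg(n):
    A=[]
    for i in range(n): vision.read_camera("top"); s=read_state(); A.append(np.r_[s["wrist_force"],s["torque"]])
    A=np.array(A); print("F",A.mean(0).round(3),"sd",A.std(0).round(2),"z",s["tool_pos"],"grip",s["width"]*85,s["grip_force"])
E
python3 -c "
from h import *
favg(8)"
```

```text
F [-6.420e-01  2.030e-01 -4.447e+00  3.100e-02  1.200e-01  3.000e-03] sd [0.66 0.6  0.4  0.02 0.03 0.04] z [ 0.61915542 -0.18300097  0.19951105] grip 10.440687282695647 39.44900572299957
```

>>> jog_arm(turn=[[0,0,0],[0,0,0],[0,0,0],[0,0,0],[0,0,0],[0,0,0],[0,0,0],[0,0,0],[0,0,0],[0,0,0],[0,0,0],[0,0,0],[0,0,0],[0,0,0],[0,0,0],[0,0,0]], delta_pos=[[0,0,0.0015],[0,0,0.002],[0,0,0.002],[0,0,0.002],[0,0,0.002],[0,0,0.002],[0,0,0.002],[0,0,0.002],[0,0,0.002],[0,0,0.002],[0,0,0.002],[0,0,0.002],[0,0,0.0015],[0,0,0.001],[0,0,0],[0,0,0]], gripper=[0,0,0,0,0,0,0,0,0,0,0,0,0,0,0,0], grip_force=20)

```text
time: 20.65
tool_pos: [0.6192, -0.183, 0.1735]
tcp_rot: [1.978, 2.44, 0.0]
wrist_force: [-2.7, 0.6, -0.0]
width: 0.121
grip_force: 39.8
```

```bash
python3 -c "
from h import *
favg(30)"
```

```text
F [-0.797  0.274 -0.425  0.035  0.142 -0.005] sd [0.58 0.49 0.39 0.03 0.05 0.03] z [ 0.61913612 -0.18302605  0.17336261] grip 10.617259553587399 39.788475036621094
```

>>> jog_arm(turn=[[0,0,0],[0,0,0],[0,0,0],[0,0,0],[0,0,0],[0,0,0]], delta_pos=[[0,0,0.001],[0,0,0.001],[0,0,0.0008],[0,0,0],[0,0,0],[0,0,0]], gripper=[0,0,0,0,0,0], grip_force=20)

```text
time: 22.65
tool_pos: [0.6191, -0.183, 0.1706]
tcp_rot: [1.978, 2.44, 0.0]
wrist_force: [-1.0, 0.6, 0.7]
width: 0.117
grip_force: 39.8
```

```bash
python3 -c "
from h import *
favg(30)"
```

```text
F [-0.027  0.098 -0.175  0.001  0.041 -0.005] sd [0.49 0.46 0.5  0.03 0.05 0.02] z [ 0.61911327 -0.18300437  0.17053686] grip 10.561717320476255 39.83361840248108
```

>>> jog_arm(turn=[[0,0,0],[0,0,0],[0,0,0],[0,0,0],[0,0,0],[0,0,0],[0,0,0],[0,0,0],[0,0,0],[0,0,0],[0,0,0],[0,0,0],[0,0,0],[0,0,0],[0,0,0],[0,0,0]], delta_pos=[[0,0,0.0005],[0,0,0.0004],[0,0,0],[0,0,0],[0,0,0],[0,0,0],[0,0,0],[0,0,0],[0,0,0],[0,0,0],[0,0,0],[0,0,0],[0,0,0],[0,0,0],[0,0,0],[0,0,0]], gripper=[0,0,0,0,0.006,0.008,0.009,0.01,0.011,0.012,0.013,0.015,0.018,0.022,0.026,0.03], grip_force=20)

```text
time: 25.48
tool_pos: [0.619, -0.183, 0.1696]
tcp_rot: [-1.978, -2.441, 0.0]
wrist_force: [-0.5, 0.4, 0.5]
width: 0.355
grip_force: 0.0
```

Run:
```python
from h import *
favg(4)
a,C=snap("wrist","w9.png"); b,_=snap("wrist","w9b.png"); C0=C
s,S=snap("scene","s9.png")
print(red(a,(0,0,640,480)),red(b,(0,0,640,480)))
cv2.imwrite("pics/v9.png",np.hstack([cv2.resize(cv2.imread("pics/s9.png")[190:310,160:280],(400,400),interpolation=2),cv2.resize(cv2.imread("pics/w9.png")[100:420,200:520],(400,400))]))
```

```text
F [-0.015  0.051 -0.093 -0.006  0.002  0.004] sd [0.32 0.34 0.2  0.06 0.01 0.03] z [ 0.61907637 -0.182996    0.16963576] grip 29.790525596355003 0.0
(array([309.62990528, 335.41069012]), 2956) (array([309.68642059, 335.48493058]), 2953)
```

View pics/v9.png

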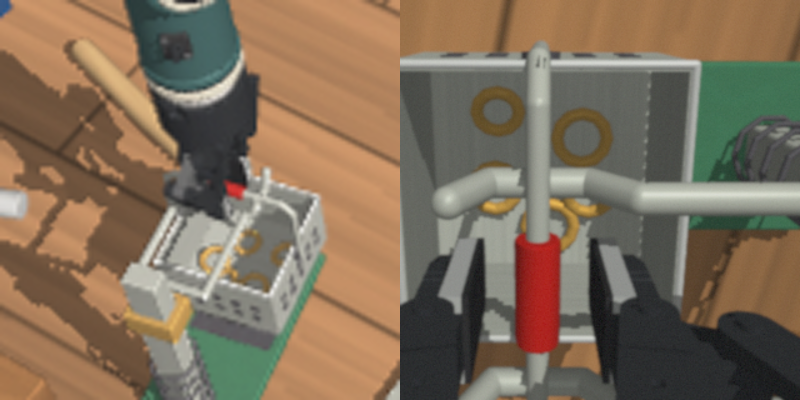

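Released: the bar rests at the middle of the seat on both prongs, and the sleeve is steady between two frames (309.6,335.4). Next I'll withdraw straight up.

>>> jog_arm(turn=[[0,0,0],[0,0,0],[0,0,0],[0,0,0],[0,0,0],[0,0,0],[0,0,0],[0,0,0],[0,0,0],[0,0,0],[0,0,0],[0,0,0],[0,0,0],[0,0,0],[0,0,0],[0,0,0]], delta_pos=[[0,0,-0.002],[0,0,-0.004],[0,0,-0.006],[0,0,-0.01],[0,0,-0.015],[0,0,-0.02],[0,0,-0.02],[0,0,-0.02],[0,0,-0.02],[0,0,-0.02],[0,0,-0.01],[0,0,0],[0,0,0],[0,0,0],[0,0,0],[0,0,0]], gripper=[0.035,0.04,0.04,0.04,0.04,0.04,0.04,0.04,0.04,0.04,0.04,0.04,0.04,0.04,0.04,0.04])

```text
time: 27.17
tool_pos: [0.6183, -0.1827, 0.3147]
tcp_rot: [-1.976, -2.438, 0.002]
wrist_force: [-0.1, 0.3, 0.2]
width: 0.469
grip_force: 0.0
```

Run:
```python
from h import *
r=[]
for i in range(12):
    st=read_state(); im=vision.read_camera("wrist"); r.append(red(im,(0,0,640,480))[0])
C=cal("wrist",st); print(np.std(r,0),np.ptp(r,0),plane(C,np.mean(r,0),.187)); print(ticket.finish_job())
```

```text
[0.8930963 0.4407243] [2.67002467 1.19249026] [ 0.73583798 -0.10070027  0.187     ]
the job is handed in; nothing more can be done
None
```

I handed the job in with the steel basket hanging by its bail from both prongs, the gripper opened and withdrawn. I don't have the judge's result, and my last wrist-camera check was unreliable: it put the red sleeve about 140 mm away, so it probably caught other red objects.

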